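# Seat a barrel sensor in the V fixture and hold it down

## Robot

A 6-joint arm with a two-finger parallel gripper is mounted at the origin on a cart in front of the work surface, level with it; the furniture and walls round the work are solid. World frame = base frame: x ahead of the robot, y to its left, z up, the work surface at z = 0. Lengths are in mm, angles in rad, forces in N, time in s.
With the tool pointing down it reaches from about 350 to 875 mm from the base axis. Payload 4.2 kg.
Tool frame: the origin (TCP) lies between the finger pads; the fingertips stand 25 mm ahead of it and the grasp point (between the pads) lies 6 mm ahead of it; z points along the fingers, y is the line along which they close (so a half turn about z gives the same grasp; the last joint's range is limited). The gripper opens to 85 mm and grips with 20 to 120 N. Pads are 22 mm wide; open, the fingers measure 114 mm over their backs; the gripper's body (76 mm by 85 mm) begins 54 mm behind the grasp point. The pads swing forward as they close: fully open they stand 13 mm farther back than shut.
Start: joints at [1.555, 0.385, 0.008, 0, -1.194, -0.259], TCP at [169.565, 601.537, 256.312] pointing down, gripper open.
Joint ranges: [-3.14, 3.14], [-1.21, 2.06], [-1.07, 1.41], [-3.16, 2.05], [-2.99, -0.16], [-3.1, 3.1]. Speed limits (rad/s): [2.79, 2.79, 3.14, 3.14, 3.14, 3.14].

## Interface

Orientations are given as a unit quaternion [x, y, z, w].
In Python, from bench import read_state, imaging, workorder, nets gives the robot as it stands.
- The arm moves only by the tool apply_moves, never from a script. Its argument "rows" is a list of rows, each an object with "hand": the opening, from -1 (shut) to 1 (fully open); "delta_pos": the shift along the tool's x, y, z in mm, a list of three; "yaw": the turn about the tool's z in rad. A call has 1 to 12 rows; each row is the pose to reach, as a shift and turn from the pose commanded when the call began, along the tool's axes at that moment; what a row does not reach only later rows make up. A row lasts 1/12 s, in which the tool goes at most 41.7 mm and 7.16 degrees, less where a joint would pass 70% of its speed; a pose out of reach is approached as far as the arm can. A call with a gripper value outside its range is refused whole. The fingers move at their own pace and stop on an object; the grip force is fixed at half the most. Time passes only in rows, so rows that repeat a pose let the fingers close. It gives the time, the measured TCP pose, the force, the opening and the grip force at its end, in the units of the state.
- read_state(): the state, without advancing time (a new reading comes with each control period).
- imaging.get_image(name): name is "scene" or "side" or "wrist"; returns a dict with "pixels" (420x560x3 uint8, red, green, blue), "fx", "fy", "cx", "cy" (pixels), "dist" ([k1, k2, p1, p2, k3] as OpenCV has them; the pictures are not rectified), "xyz" and "rotation" of the camera in the world. Camera axes: x right, y down, z forward; pixel columns grow to the right and rows downward; lengths in mm; the calibration is good to about 2 mm. A picture is of the moment at which its call begins. There is no depth.
- workorder.job_done(): hands the job in; it is judged then, once.
Trained networks look in the newest picture that a camera, given by its name, has taken for a name from the list of things; names that differ only in an ending like _2 or _b are one class to them, and where a whole thing is asked for, a point or a joint stands for the part that bears it (a point fixed in the world has none). Each returns a list of dicts, best first, with "score" (0 to 1); they miss things now and then, are a little off and sometimes report something else, mostly with a low value. They report only what shows in the picture. A call takes as long as a camera call.
- nets.find_in(camera, query): "location" ([row, column] in pixels, amid what is visible of it).
- nets.pinpoint(camera, query): "location" ([row, column] in pixels: a listed point, or the origin of a listed thing).
The state is a dict: "clock": time; "joints": joint angles; "joint_vel": joint speeds; "joint_efforts": joint torques, N m; "position": TCP position; "ee_rot": TCP orientation; "contact_force": force on the tool from outside, world axes, zero at the start; "wrist_torque": the same for the moment, N m; "gripper_width": finger opening in mm; "grasp_force": force on a finger pad.
Only numpy, scipy, OpenCV 4.12 (cv2) and the standard library are available. Lean on these libraries where they do the work, as an engineer would, in place of code of your own. Each camera call takes 0.05 s, during which the arm holds its last target. There are 200 camera calls.

## Task

Take the barrel sensor with the red lens ring out of the grey rest and lay it in the aluminium V fixture for checking: down on both flanks of the V, its black tail end up against the brass end stop and its lens end pointing away from the stop. Then press it firmly down so that it bears on both flanks at once, and finish while still pressing it with the gripper; do not lift off or back away. Leave the sensor with the blue lens ring lying in the rest.

Things in the scene. Friction and masses are not known exactly. Their poses are not given: they have to be found in the camera images.
- sensor_red: sensor to seat: round steel barrel with thread rings, 30 mm diameter, 110 mm long, 0.12 kg; red ring with glass lens at one end, black tail cap at the other, all 30 mm diameter. Origin in the middle of its axis; its y axis runs from tail to lens; it may be rolled about it. Starts level in one of the rest's two cradles, axis 40 mm above the worktop, parallel to the rest's y axis.
- sensor_red_tail (a point): centre of the flat tail face of the red-ringed sensor, 55 mm from its origin along -y
- sensor_blue: a like sensor of the same size with a blue ring, in the other cradle; leave it there. (Left of the rest a fixed orange case with a raised lid stands beside the arm's start: rise before crossing it.)
- rest: fixed grey rest, base 180 x 108 x 6 mm, origin centre of underside. Two cradles for barrels lying along its y axis, at x = -55 and +55 mm; each is two V saddles 12 mm thick at y = -45 and +45 mm, 39 mm high, 52 mm wide; the 78 mm between them is free for fingers down to the base. Lens ends point to +y.
- v_fixture: fixed V fixture: dark steel base 64 (x) x 132 (y) x 10 mm, origin on its underside below the V, z up. The V runs along its y axis, made of two aluminium V-blocks 22 mm long at y = -42 and +42 mm, 54 mm wide, tops 45 mm above the worktop; the 62 mm gap between them is free down to the base. A seated barrel's axis is at x = 0, z = 46 mm, its crown at 61 mm.
- v_left: the flank of the V on the fixture's -x side (both V-blocks): a 45 degree face that leans out; its frame is that of the fixture
- v_right: the flank of the V on the fixture's +x side, likewise
- v_stop (a point): point on the inner face of the brass stop plate (52 wide, 8 thick, top 56 mm above the worktop) that closes the fixture's -y end, at y = -57, z = 46 mm: there the middle of a seated sensor's tail face lies, its own middle 55 mm farther along +y. Axes as the fixture's (+y away from the stop along the V, z up).

How it is judged (in metres and radians):
On the way:
1. the red-ringed sensor is held in the gripper, lifted clear of the rest (contact force between the fingers and sensor_red above 2 N and height (world z) of sensor_red above 0.06 m and contact force between sensor_red and rest below 0.05 N), for 0.1 s.
At the end, for the whole second after the job is handed in: Pressed by the fingers with over 3 N, the red-ringed sensor rests still in the V: each flank carries over 3 N, tail within 4 mm of the stop, height and sideways place within 2.5 mm, along the V to 0.04 rad. The blue-ringed sensor lies in the rest within 20 mm of its start (x of sensor_red_tail in the frame of v_stop between -0.0025 and 0.0025 m and z of sensor_red_tail in the frame of v_stop between -0.0025 and 0.0025 m and y of sensor_red_tail in the frame of v_stop between -0.004 and 0.004 m and angle between the y axis of sensor_red and the y axis of v_fixture, either way round below 0.04 rad and contact force between sensor_red and v_left above 3 N and contact force between sensor_red and v_right above 3 N and contact force between the fingers and sensor_red above 3 N and linear speed of sensor_red below 0.01 m/s and contact force between sensor_blue and rest above 0.3 N and distance of sensor_blue from where it was at the start of the episode below 0.02 m); the arm keeps its last pose, push and grip.
It fails at once if the blue-ringed sensor is moved more than 20 mm (distance of sensor_blue from where it was at the start of the episode above 0.02 m).
It also fails if it takes over 48 s, if anything falls off the work surface, if the arm or the gripper's body presses on something with over 40 N, if the wrist force passes 120 N, or if a joint passes its speed limit or range.

## Working session

There is one attempt and no reset: what is moved stays moved. The work goes in short steps, Python scripts to look and compute and a tool call to move; the robot and the scene stay as the last step left them, time stands still between calls to the robot, and variables do not carry over. Pictures are saved under pics/ and viewed, at most 10 in all, crops included, and the job is handed in when it is done.

Besides the shell and the picture viewer there is one more tool, called after "Emit:" as name(argument=value, ...), one argument or row to a line, values as JSON. apply_moves: Moves the arm, as the interface text tells. Its arguments: {"type":"object","properties":{"rows":{"type":"array"}},"required":["rows"]}

```bash
mkdir -p pics; cat > h.py <<'E'
import numpy as np, cv2
from bench import read_state, imaging, workorder, nets
from scipy.spatial.transform import Rotation as R
def rot(c):
    r=np.array(c["rotation"],float)
    return r if r.shape==(3,3) else R.from_quat(r).as_matrix()
def K(c): return np.array([[c["fx"],0,c["cx"]],[0,c["fy"],c["cy"]],[0,0,1]]),np.array(c["dist"],float)
def ray(c,loc):
    k,d=K(c); p=cv2.undistortPoints(np.array([[[loc[1],loc[0]]]],float),k,d)[0,0]
    return np.array(c["xyz"],float), rot(c)@np.array([p[0],p[1],1])
def onz(c,loc,z):
    o,v=ray(c,loc); return o+v*(z-o[2])/v[2]
def proj(c,P):
    k,d=K(c); r=rot(c).T; P=np.array(P,float).reshape(-1,1,3)
    return cv2.projectPoints(P,cv2.Rodrigues(r)[0],-r@np.array(c["xyz"],float),k,d)[0][:,0]
def save(c,n): cv2.imwrite("pics/"+n,c["pixels"][:,:,::-1])
E
python3 - <<'E'
from h import *
s=read_state(); print(s["clock"],s["position"],s["ee_rot"],s["gripper_width"])
Z=dict(sensor_red=40,sensor_red_tail=40,sensor_blue=40,rest=0,v_fixture=0,v_stop=46)
for n in("scene","side","wrist"):
    c=imaging.get_image(n); save(c,n+"0.png"); print(n,np.round(c["xyz"]),np.round(rot(c)[:,2],2))
    for q in Z:
        for r in nets.pinpoint(n,q)[:2]: print(q,round(r["score"],2),np.round(r["location"],1),np.round(onz(c,r["location"],Z[q]),1))
E
python3 -c "
import cv2,numpy as np
a=[cv2.imread(f'pics/{n}0.png') for n in('scene','side')]
cv2.imwrite('pics/a.png',a[0]);"
```

```text
0.0 [169.43981494 601.01757223 255.210777  ] [ 9.90561315e-01 -1.37065801e-01 -1.06143259e-04  1.11150059e-03] 85.06929595522527
scene [ 55. 615. 804.] [ 0.43 -0.54 -0.72]
sensor_red 0.73 [241.1 245.6] [526.8 144.4  40. ]
sensor_red_tail 0.6 [227.9 269.6] [511.7  89.   40. ]
sensor_blue 0.65 [279.3 276.2] [422.3 179.9  40. ]
sensor_blue 0.6 [226.3 269.4] [514.7  85.9  40. ]
rest 0.85 [267.6 263.5] [478.9 150.2   0. ]
rest 0.2 [183.7 303.1] [560.8 -90.3   0. ]
v_fixture 0.94 [184.4 300.2] [564.7 -84.4   0. ]
v_stop 0.93 [152.6 314.4] [ 573.4 -149.1   46. ]
side [547. 737. 681.] [-0.04 -0.76 -0.65]
sensor_red 0.72 [258.2 276.9] [530.  139.5  40. ]
sensor_red_tail 0.67 [278.8 305.6] [483.7 186.6  40. ]
sensor_red_tail 0.62 [236.1 284.6] [515.1  85.8  40. ]
sensor_blue 0.66 [271.5 339.5] [425.8 171.6  40. ]
v_fixture 0.85 [190.9 257.5] [565.7 -90.7   0. ]
v_fixture 0.18 [234.4 287.1] [508.2  40.6   0. ]
v_stop 0.79 [154.3 250.2] [ 581.2 -158.4   46. ]
v_stop 0.57 [234.6 286.5] [511.9  88.1  46. ]
wrist [235. 583. 374.] [-0.26  0.07 -0.96]
```

View pics/scene0.png

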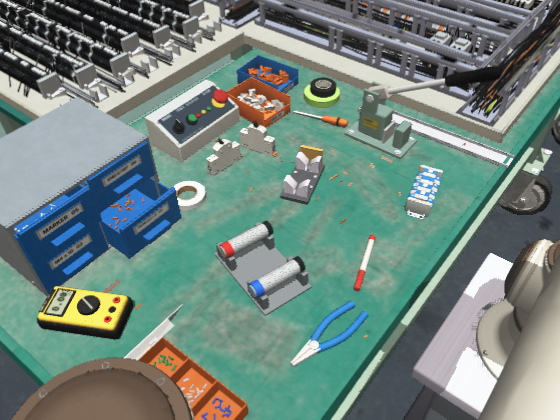

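View pics/side0.png

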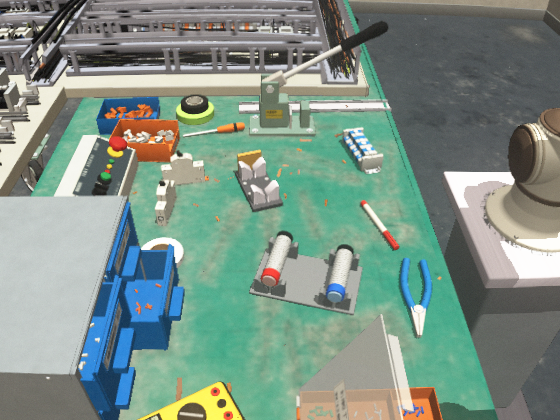

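The rest (blue sensor near the robot, red farther out) and the V fixture are clearly visible. In scene, red is around px (245,241), blue around (276,279) and the stop around (314,152). The detections agree with what I see. I'll rise, cross over and turn 90°.

Emit:
apply_moves(
  rows=[
    {"hand": 1,"delta_pos": [0,0,-40],"yaw": 0},
    {"hand": 1,"delta_pos": [0,0,-80],"yaw": 0},
    {"hand": 1,"delta_pos": [0,0,-120],"yaw": 0},
    {"hand": 1,"delta_pos": [0,0,-150],"yaw": 0},
    {"hand": 1,"delta_pos": [0,0,-150],"yaw": 0},
    {"hand": 1,"delta_pos": [33,24,-150],"yaw": 0.12},
    {"hand": 1,"delta_pos": [66,48,-150],"yaw": 0.24},
    {"hand": 1,"delta_pos": [99,72,-150],"yaw": 0.36},
    {"hand": 1,"delta_pos": [132,97,-150],"yaw": 0.48},
    {"hand": 1,"delta_pos": [165,121,-150],"yaw": 0.6},
    {"hand": 1,"delta_pos": [198,145,-150],"yaw": 0.72},
    {"hand": 1,"delta_pos": [231,170,-150],"yaw": 0.84},
  ],
)

```text
clock: 2.05
position: [346.5, 373.4, 406.3]
ee_rot: [0.847, -0.531, -0.0, -0.0]
contact_force: [1.5, -0.5, 0.0]
gripper_width: 85.0
grasp_force: 0.0
```

```bash
cat > w.py <<'E'
import sys
from h import *
# remaining shift in tool axes to world x y z
s=read_state(); r=R.from_quat(s["ee_rot"]).as_matrix()
t=np.array(list(map(float,sys.argv[1:4])))
print(np.round(s["position"],1),np.round(r.T@(t-s["position"]),1),"psi",np.arctan2(r[1,0],r[0,0]),s["joints"][5])
E
python3 w.py 528 142 300
```

```text
[346.5 373.4 406.3] [287.4 -62.6 106.2] psi -1.1201688085475308 -0.6912842347095055
```

Emit:
apply_moves(
  rows=[
    {"hand": 1,"delta_pos": [36,-8,0],"yaw": 0.12},
    {"hand": 1,"delta_pos": [72,-16,0],"yaw": 0.24},
    {"hand": 1,"delta_pos": [108,-24,10],"yaw": 0.36},
    {"hand": 1,"delta_pos": [144,-31,30],"yaw": 0.48},
    {"hand": 1,"delta_pos": [180,-39,45],"yaw": 0.6},
    {"hand": 1,"delta_pos": [215,-47,60],"yaw": 0.74},
    {"hand": 1,"delta_pos": [250,-55,75],"yaw": 0.74},
    {"hand": 1,"delta_pos": [287,-63,90],"yaw": 0.74},
    {"hand": 1,"delta_pos": [287,-63,106],"yaw": 0.74},
    {"hand": 1,"delta_pos": [287,-63,106],"yaw": 0.74},
    {"hand": 1,"delta_pos": [287,-63,106],"yaw": 0.74},
  ],
)

```text
clock: 2.97
position: [528.5, 144.8, 299.6]
ee_rot: [-0.6, 0.8, 0.0, -0.001]
contact_force: [-0.5, 1.4, 1.1]
gripper_width: 85.2
grasp_force: 0.0
```

```bash
python3 - <<'E'
from h import *
s=read_state(); print(s["clock"],s["position"])
Z=dict(sensor_red=40,sensor_red_tail=40,sensor_blue=40,rest=0,v_fixture=0,v_stop=46)
for n in("wrist","scene","side"):
    c=imaging.get_image(n); save(c,n+"1.png"); print(n,np.round(c["xyz"]))
    for q in Z:
        for r in nets.pinpoint(n,q)[:1]: print(q,round(r["score"],2),np.round(r["location"],1),np.round(onz(c,r["location"],Z[q]),1))
E
```

```text
2.9667 [528.49426197 144.76972018 299.59907979]
wrist [509.  79. 417.]
sensor_red 0.94 [168.8 270.2] [529.8 135.4  40. ]
sensor_red_tail 0.72 [118.9 269.9] [515.1  84.4  40. ]
sensor_blue 0.77 [177.4 368.8] [427.9 174.8  40. ]
rest 0.6 [168.5 315. ] [480.1 156.2   0. ]
scene [ 55. 615. 804.]
sensor_red 0.74 [240.6 245.7] [527.5 143.3  40. ]
sensor_red_tail 0.98 [225.6 270. ] [514.9  83.7  40. ]
sensor_blue 0.77 [279.1 272.6] [427.8 183.6  40. ]
rest 0.95 [268.  258.2] [486.4 157.2   0. ]
v_fixture 0.4 [227.8 271.5] [532.6  58.8   0. ]
v_stop 0.86 [153.3 311. ] [ 578.1 -142.4   46. ]
side [547. 737. 681.]
sensor_red 0.88 [257.1 277.9] [528.2 137.   40. ]
sensor_red_tail 0.65 [236.1 285.4] [513.7  85.8  40. ]
sensor_blue 0.97 [272.9 338.4] [428.  174.7  40. ]
rest 0.59 [276.2 307. ] [476.9 146.2  -0. ]
v_fixture 0.65 [187.3 259. ] [ 562.7 -102.7    0. ]
v_stop 0.65 [157.1 249.3] [ 583.  -148.1   46. ]
```

View pics/wrist1.png

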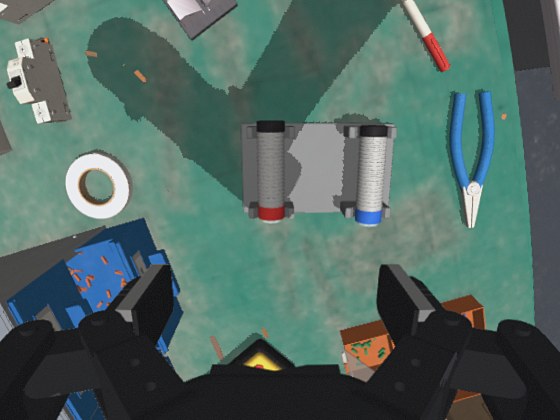

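The wrist picture shows red at column ~270 (tail row 121, lens row 221), with the fingers straddling roughly parallel. Blue is at columns 368–373. I'll refine the axis from the barrel silhouettes.

```bash
python3 - <<'E'
from h import *
c=imaging.get_image("wrist"); hsv=cv2.cvtColor(c["pixels"],cv2.COLOR_RGB2HSV)
# steel barrel edges: bright low-saturation pixels in row windows
P=[]
for r in range(140,205,5):
    row=hsv[r,245:300]; m=np.where((row[:,1]<60)&(row[:,2]>120))[0]+245
    g=hsv[r,330:400]; mb=np.where((g[:,1]<60)&(g[:,2]>150))[0]+330
    print(r,m.min(),m.max(),mb.min() if len(mb) else 0,mb.max() if len(mb) else 0,end=' | ')
h,s,v=[hsv[:,:,i] for i in range(3)]
ys,xs=np.where(((h<8)|(h>172))&(s>130)&(v>80)&(np.indices(h.shape)[1]>250)&(np.indices(h.shape)[1]<295)&(np.indices(h.shape)[0]>190)&(np.indices(h.shape)[0]<240))
print("\nred",xs.min(),xs.max(),ys.min(),ys.max(),xs.mean(),ys.mean())
for th in(-.25,-.28,-.31):
  for ctr in((529,139),):
    d=np.array([-np.sin(th),np.cos(th)]); n=np.array([d[1],-d[0]])
    for t in(-55,0,55):
        # silhouette in the picture: project the circle
        a=np.linspace(0,2*np.pi,73); q=np.array([[*(np.array(ctr)+t*d+15*np.cos(k)*n),40+15*np.sin(k)] for k in a])
        p=proj(c,q); print(th,t,p[:,0].min().round(1),p[:,0].max().round(1),p[:,1].min().round(1),p[:,1].max().round(1))
E
```

```text
140 265 299 330 392 | 145 263 299 330 392 | 150 262 299 330 391 | 155 263 299 330 391 | 160 264 277 330 391 | 165 262 278 330 390 | 170 264 277 330 390 | 175 265 278 330 390 | 180 262 299 330 390 | 185 263 299 330 389 | 190 263 299 330 389 | 195 262 299 330 388 | 200 264 299 330 387 | 
red 258 284 204 218 271.48397435897436 211.9647435897436
-0.25 -55 256.3 284.7 118.7 119.9
-0.25 0 258.6 286.0 168.5 173.1
-0.25 55 260.8 287.2 214.9 222.8
-0.28 -55 257.8 286.2 118.9 119.6
-0.28 0 258.6 286.0 168.5 173.1
-0.28 55 259.3 285.7 214.9 222.8
-0.31 -55 259.4 287.8 118.8 119.8
-0.31 0 258.6 286.0 168.5 173.1
-0.31 55 257.8 284.3 214.9 222.8
```

```bash
python3 w.py 530 139 46
```

```text
[528.7 145.3 300.3] [  5.6  -3.  254.3] psi -1.8548831742763452 -0.8479495704407531
```

Emit:
apply_moves(
  rows=[
    {"hand": 1,"delta_pos": [6,-3,35],"yaw": 0},
    {"hand": 1,"delta_pos": [6,-3,70],"yaw": 0},
    {"hand": 1,"delta_pos": [6,-3,105],"yaw": 0},
    {"hand": 1,"delta_pos": [6,-3,140],"yaw": 0},
    {"hand": 1,"delta_pos": [6,-3,170],"yaw": 0},
    {"hand": 1,"delta_pos": [6,-3,195],"yaw": 0},
    {"hand": 1,"delta_pos": [6,-3,215],"yaw": 0},
    {"hand": 1,"delta_pos": [6,-3,235],"yaw": 0},
    {"hand": 1,"delta_pos": [6,-3,248],"yaw": 0},
    {"hand": 1,"delta_pos": [6,-3,254],"yaw": 0},
    {"hand": 1,"delta_pos": [6,-3,254],"yaw": 0},
  ],
)

```text
clock: 4.98
position: [529.3, 138.3, 44.9]
ee_rot: [-0.6, 0.8, 0.0, -0.002]
contact_force: [-0.4, -0.1, -0.3]
gripper_width: 85.0
grasp_force: 0.0
```

Emit:
apply_moves(
  rows=[
    {"hand": -1,"delta_pos": [0,0,0],"yaw": 0},
    {"hand": -1,"delta_pos": [0,0,0],"yaw": 0},
    {"hand": -1,"delta_pos": [0,0,0],"yaw": 0},
    {"hand": -1,"delta_pos": [0,0,0],"yaw": 0},
    {"hand": -1,"delta_pos": [0,0,0],"yaw": 0},
    {"hand": -1,"delta_pos": [0,0,0],"yaw": 0},
    {"hand": -1,"delta_pos": [0,0,0],"yaw": 0},
    {"hand": -1,"delta_pos": [0,0,0],"yaw": 0},
  ],
)

```text
clock: 5.65
position: [531.2, 139.1, 47.5]
ee_rot: [-0.6, 0.8, -0.001, 0.002]
contact_force: [1.8, -2.5, 5.8]
gripper_width: 28.3
grasp_force: 58.9
```

Emit:
apply_moves(
  rows=[
    {"hand": -1,"delta_pos": [0,0,-10],"yaw": 0},
    {"hand": -1,"delta_pos": [0,0,-30],"yaw": 0},
    {"hand": -1,"delta_pos": [0,0,-60],"yaw": 0},
    {"hand": -1,"delta_pos": [0,0,-90],"yaw": 0},
    {"hand": -1,"delta_pos": [0,0,-120],"yaw": 0},
    {"hand": -1,"delta_pos": [20,7,-150],"yaw": -0.1},
    {"hand": -1,"delta_pos": [45,14,-180],"yaw": -0.2},
    {"hand": -1,"delta_pos": [75,22,-210],"yaw": -0.3},
    {"hand": -1,"delta_pos": [100,32,-230],"yaw": -0.4},
    {"hand": -1,"delta_pos": [120,50,-230],"yaw": -0.4},
    {"hand": -1,"delta_pos": [120,50,-230],"yaw": -0.4},
    {"hand": -1,"delta_pos": [120,50,-230],"yaw": -0.4},
  ],
)

```text
clock: 6.65
position: [446.3, 36.8, 276.5]
ee_rot: [0.746, -0.665, -0.001, -0.0]
contact_force: [0.9, -0.4, -0.8]
gripper_width: 28.5
grasp_force: 59.5
```

```bash
python3 - <<'E'
from h import *
s=read_state(); print(s["clock"],s["position"],s["grasp_force"],s["gripper_width"])
Z=dict(v_fixture=0,v_stop=46)
for n in("wrist","scene","side"):
    c=imaging.get_image(n); save(c,n+"2.png"); print(n,np.round(c["xyz"]))
    for q in Z:
        for r in nets.pinpoint(n,q)[:1]: print(q,round(r["score"],2),np.round(r["location"],1),np.round(onz(c,r["location"],Z[q]),1))
    if n=="wrist":
        p=proj(c,[[567,-90,0]])[0]; print(p)
E
```

```text
6.65 [446.30914933  36.78541846 276.47477328] 59.4793564081192 28.46874489175109
wrist [454. -32. 394.]
v_fixture 0.85 [ 38.5 177.1] [564.8 -95.6   0. ]
[174.75122344  43.7659217 ]
scene [ 55. 615. 804.]
v_fixture 0.8 [182.  302.4] [565.5 -93.9   0. ]
v_stop 0.69 [151.4 313.2] [ 578.1 -150.9   46. ]
side [547. 737. 681.]
v_fixture 0.75 [191.3 257. ] [566.8 -89.4   0. ]
v_stop 0.69 [157.9 249.3] [ 582.9 -145.2   46. ]
```

View pics/wrist2.png

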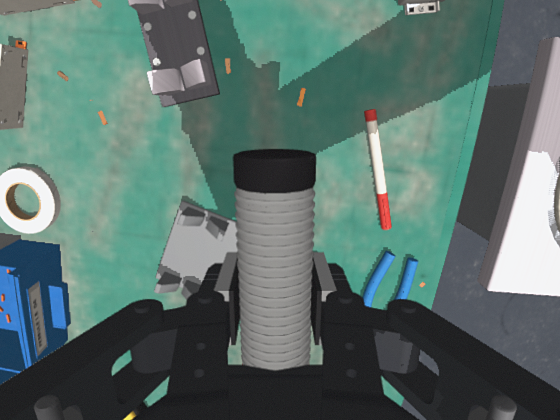

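The sensor is held squarely. The fixture shows at the top left, around (177,38), with the stop out of view. I'll shift to bring it all in.

Emit:
apply_moves(
  rows=[
    {"hand": -1,"delta_pos": [30,-10,0],"yaw": 0},
    {"hand": -1,"delta_pos": [60,-20,0],"yaw": 0},
    {"hand": -1,"delta_pos": [80,-30,0],"yaw": 0},
    {"hand": -1,"delta_pos": [80,-30,0],"yaw": 0},
    {"hand": -1,"delta_pos": [80,-30,0],"yaw": 0},
    {"hand": -1,"delta_pos": [80,-30,0],"yaw": 0},
  ],
)

```text
clock: 7.6
position: [487.1, -38.4, 275.9]
ee_rot: [0.747, -0.665, -0.0, 0.0]
contact_force: [-0.4, 0.1, -1.6]
gripper_width: 28.6
grasp_force: 59.5
```

```bash
python3 - <<'E'
from h import *
s=read_state(); print(s["clock"],s["position"])
c=imaging.get_image("wrist"); save(c,"wrist3.png"); print(c["xyz"].__class__,np.round(c["xyz"],1))
np.savez("cam3.npz",**{k:np.array(v) for k,v in c.items()})
for q,z in dict(v_fixture=0,v_stop=46).items():
    for r in nets.pinpoint("wrist",q)[:1]: print(q,round(r["score"],2),np.round(r["location"],1),np.round(onz(c,r["location"],z),1))
cv2.imwrite("pics/crop3.png",cv2.resize(c["pixels"][0:220,60:330,::-1],None,fx=2.7,fy=2.7,interpolation=cv2.INTER_CUBIC))
E
```

```text
7.6 [487.13272372 -38.35911958 275.90797333]
<class 'numpy.ndarray'> [ 494.5 -107.1  393.6]
v_fixture 0.73 [115.6 207.5] [567.1 -93.9   0. ]
v_stop 0.73 [ 55.3 185.1] [ 584. -149.   46.]
```

View pics/crop3.png

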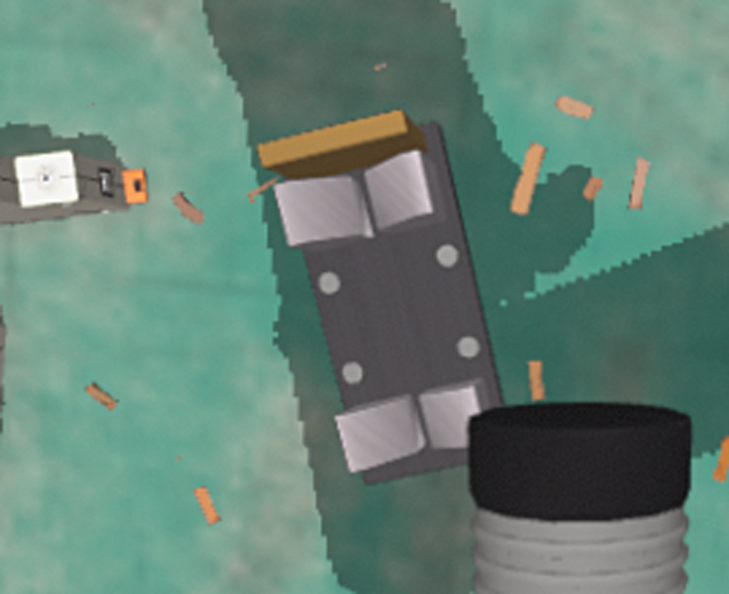

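Full fixture is in view: brass stop at the top (crop ~335,140), V-blocks at ~(350,200) and ~(410,425), base dark. I'll fit the pose from the model corners.

```bash
python3 - <<'E'
from h import *
from scipy.optimize import least_squares
c=dict(np.load("cam3.npz"))
M=[(26,-65,56,260,147),(26,-57,56,266,170),(-26,-65,56,401,111),(-26,-57,56,409,134),
(27,-53,45,275,184),(27,-31,45,289,246),(-27,-53,45,421,152),(-27,-31,45,433,210),(27,31,45,337,420),(27,53,45,353,472),(-27,31,45,482,380),
(-32,-66,10,437,122),(32,66,10,368,484)]
M=np.array(M,float); uv=(M[:,3:]+.5)/2.7-.5+[60,0]
def f(p):
    ct,st=np.cos(p[2]),np.sin(p[2]); X=np.c_[p[0]+ct*M[:,0]-st*M[:,1],p[1]+st*M[:,0]+ct*M[:,1],M[:,2]+(p[3] if len(p)>3 else 0)]
    return (proj(c,X)-uv).ravel()
for p0 in([567,-92,.2],[567,-92,.2,0]):
    r=least_squares(f,p0,loss="soft_l1"); p=r.x
    print(np.round(p,3),"rms",np.sqrt(np.mean(f(p)**2)).round(2)); print(np.round(f(p).reshape(-1,2),1).tolist())
d=np.array([-np.sin(p[2]),np.cos(p[2])])
r=least_squares(f,[567,-92,.2],loss="soft_l1").x; d=np.array([-np.sin(r[2]),np.cos(r[2])])
print("stop",r[:2]-57*d,"seat centre",r[:2]-2*d, "psi",r[2]-np.pi/2)
s=read_state(); m=R.from_quat(s["ee_rot"]).as_matrix(); psi=np.arctan2(m[1,0],m[0,0]); print("psi now",psi,s["position"])
# held sensor tail: predicted if grip centre = sensor centre
g=np.array(s["position"])+m[:,2]*6; ax=m[:,0]
a=np.linspace(0,2*np.pi,73)
for t in(50,55,60):
    q=np.array([g+ax*t+15*(np.cos(k)*m[:,1]+np.sin(k)*m[:,2]) for k in a]); pp=proj(c,q); print(t,pp.min(0),pp.max(0))
E
```

```text
[ 5.6383e+02 -9.3790e+01  3.3500e-01] rms 1.02
[[-1.3, -0.5], [-1.1, -0.2], [0.9, -1.4], [0.1, -1.0], [-0.6, 0.6], [0.5, 0.6], [-0.3, -1.6], [1.0, 0.5], [0.0, -1.4], [0.1, 0.5], [-1.6, 1.3], [0.9, 0.9], [0.7, 2.6]]
[ 5.65147e+02 -9.40750e+01  3.33000e-01 -5.55400e+00] rms 0.92
[[-0.6, -0.1], [-0.5, 0.0], [0.7, -0.7], [-0.2, -0.4], [-0.1, 0.7], [0.9, 0.4], [-0.6, -1.1], [0.6, 0.6], [0.1, -2.5], [-0.0, -0.9], [-2.3, 0.5], [0.6, 1.4], [0.5, 1.2]]
stop [ 582.55295661 -147.62709846] seat centre [564.48654686 -95.67900092] psi -1.2361023136681202
psi now -1.453576807851766 [487.05068085 -37.82014491 276.37128113]
50 [230.04461031 161.78552754] [314.80717187 175.29136541]
55 [229.58233047 149.14894858] [315.20579129 159.40895519]
60 [229.12528735 136.30375331] [315.59943732 143.18059573]
```

```bash
python3 w.py 563.9 -89.5 110
```

```text
[487.1 -37.8 276.4] [ 60.3 -70.3 166.4] psi -1.453576807851766 -0.13842800815363984
```

Emit:
apply_moves(
  rows=[
    {"hand": -1,"delta_pos": [20,-22,20],"yaw": -0.08},
    {"hand": -1,"delta_pos": [40,-46,40],"yaw": -0.16},
    {"hand": -1,"delta_pos": [60,-70,60],"yaw": -0.217},
    {"hand": -1,"delta_pos": [60,-70,90],"yaw": -0.217},
    {"hand": -1,"delta_pos": [60,-70,120],"yaw": -0.217},
    {"hand": -1,"delta_pos": [60,-70,145],"yaw": -0.217},
    {"hand": -1,"delta_pos": [60,-70,160],"yaw": -0.217},
    {"hand": -1,"delta_pos": [60,-70,166],"yaw": -0.217},
    {"hand": -1,"delta_pos": [60,-70,166],"yaw": -0.217},
    {"hand": -1,"delta_pos": [60,-70,166],"yaw": -0.217},
  ],
)

```text
clock: 8.58
position: [564.6, -89.5, 111.2]
ee_rot: [0.815, -0.58, 0.001, -0.0]
contact_force: [1.0, 0.1, -0.7]
gripper_width: 28.0
grasp_force: 59.6
```

```bash
python3 w.py 563.9 -89.5 62; python3 - <<'E'
from h import *
for n in("side","wrist","scene"):
    c=imaging.get_image(n); save(c,n+"4.png")
    p=proj(c,[565,-95,50])[0].astype(int)
    if n!="wrist":
        k=c["pixels"][max(p[1]-75,0):p[1]+75,p[0]-90:p[0]+90,::-1]; cv2.imwrite(f"pics/c_{n}4.png",cv2.resize(k,(360,300) ,interpolation=cv2.INTER_CUBIC))
    else: w=c["pixels"][:,:,::-1][:300,140:420]
a=cv2.imread("pics/c_side4.png");b=cv2.imread("pics/c_scene4.png")
cv2.imwrite("pics/m4.png",np.hstack([cv2.resize(w,(360,386)),np.vstack([a,b])[:386] if 0 else cv2.copyMakeBorder(a,0,86,0,0,cv2.BORDER_CONSTANT)]))
E
```

```text
[564.6 -89.5 111.2] [-0.3  0.7 49.2] psi -1.2365267098498176 0.20748124416874947
```

View pics/m4.png

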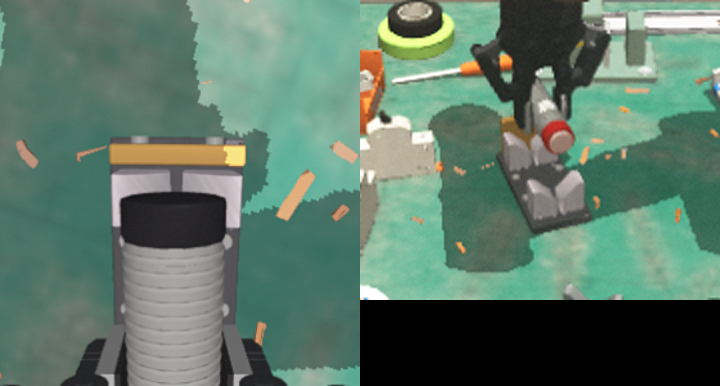

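Wrist view: the cap spans crop columns 120–226, the brass 110–245 and the V valley is at ~177. Parallel, with the tail short of the stop. I'll quantify the lateral offset.

```bash
python3 - <<'E'
from h import *
c=imaging.get_image("wrist"); s=read_state(); m=R.from_quat(s["ee_rot"]).as_matrix(); p=np.array(s["position"])
cv=lambda x,y:(y/386*300, 140+x/360*280)
for nm,a,z in(("brass L outer",(110,145),56),("brass R outer",(245,145),56),("inner L",(110,165),56),("inner R",(245,165),56),("block L",(112,170),45),("block R",(243,170),45),("valley",(176,180),27),("capL",(121,205),p[2]-7),("capR",(226,205),p[2]-7),("captop",(173,193),p[2]+7)):
    print(nm,np.round(m.T@(onz(c,cv(*a),z)-p),1))
E
```

```text
brass L outer [ 68.2 -23.3  56. ]
brass R outer [68.3 27.5 55.9]
inner L [ 60.8 -23.6  56. ]
inner R [60.9 27.8 55.9]
block L [ 58.3 -24.3  67. ]
block R [58.4 28.8 66.9]
valley [52.8  1.7 84.9]
capL [ 52.1 -14.1   7.1]
capR [52.1 15.2  7. ]
captop [56.9  0.5 -7. ]
```

Emit:
apply_moves(
  rows=[
    {"hand": -1,"delta_pos": [0,1.5,15],"yaw": 0},
    {"hand": -1,"delta_pos": [0,1.5,28],"yaw": 0},
    {"hand": -1,"delta_pos": [0,1.5,38],"yaw": 0},
    {"hand": -1,"delta_pos": [0,1.5,46],"yaw": 0},
    {"hand": -1,"delta_pos": [0,1.5,50],"yaw": 0},
    {"hand": -1,"delta_pos": [0,1.5,52],"yaw": 0},
    {"hand": -1,"delta_pos": [0,1.5,54],"yaw": 0},
    {"hand": -1,"delta_pos": [0,1.5,55],"yaw": 0},
    {"hand": -1,"delta_pos": [0,1.5,55],"yaw": 0},
  ],
)

```text
clock: 9.53
position: [563.1, -90.4, 55.8]
ee_rot: [0.815, -0.58, 0.001, -0.001]
contact_force: [-0.2, 0.7, -0.4]
gripper_width: 28.0
grasp_force: 59.6
```

No contact yet; going down 2 mm and sliding toward the stop.

Emit:
apply_moves(
  rows=[
    {"hand": -1,"delta_pos": [0,0,1],"yaw": 0},
    {"hand": -1,"delta_pos": [0,0,2],"yaw": 0},
    {"hand": -1,"delta_pos": [0,0,2],"yaw": 0},
  ],
)

```text
clock: 9.78
position: [563.9, -90.3, 54.4]
ee_rot: [0.815, -0.58, 0.001, -0.001]
contact_force: [2.3, 0.7, 3.1]
gripper_width: 28.4
grasp_force: 60.1
```

Emit:
apply_moves(
  rows=[
    {"hand": -1,"delta_pos": [1,0,0],"yaw": 0},
    {"hand": -1,"delta_pos": [2,0,0],"yaw": 0},
    {"hand": -1,"delta_pos": [3,0,0],"yaw": 0},
    {"hand": -1,"delta_pos": [3,0,0],"yaw": 0},
    {"hand": -1,"delta_pos": [3,0,0],"yaw": 0},
  ],
)

```text
clock: 10.2
position: [564.9, -92.6, 54.1]
ee_rot: [0.814, -0.58, 0.001, -0.001]
contact_force: [1.7, 4.2, 4.2]
gripper_width: 28.4
grasp_force: 60.0
```

Emit:
apply_moves(
  rows=[
    {"hand": -1,"delta_pos": [0.5,0,0],"yaw": 0},
    {"hand": -1,"delta_pos": [1,0,0],"yaw": 0},
    {"hand": -1,"delta_pos": [1,0,0],"yaw": 0},
  ],
)

```text
clock: 10.45
position: [565.1, -93.5, 54.2]
ee_rot: [0.814, -0.58, 0.001, -0.001]
contact_force: [2.3, 5.2, 4.8]
gripper_width: 28.0
grasp_force: 60.0
```

Emit:
apply_moves(
  rows=[
    {"hand": -1,"delta_pos": [0.5,0,0],"yaw": 0},
    {"hand": -1,"delta_pos": [1,0,0],"yaw": 0},
    {"hand": -1,"delta_pos": [1,0,0],"yaw": 0},
  ],
)

```text
clock: 10.7
position: [565.5, -94.4, 54.1]
ee_rot: [0.815, -0.58, 0.001, -0.001]
contact_force: [2.2, 5.7, 4.8]
gripper_width: 28.5
grasp_force: 60.0
```

Emit:
apply_moves(
  rows=[
    {"hand": -1,"delta_pos": [0.5,0,0],"yaw": 0},
    {"hand": -1,"delta_pos": [1,0,0],"yaw": 0},
    {"hand": -1,"delta_pos": [1,0,0],"yaw": 0},
  ],
)

```text
clock: 10.95
position: [565.8, -95.4, 54.1]
ee_rot: [0.814, -0.58, 0.001, -0.001]
contact_force: [2.1, 4.9, 5.4]
gripper_width: 28.3
grasp_force: 60.0
```

```bash
python3 - <<'E'
from h import *
s=read_state(); print(s["position"],s["contact_force"])
c=imaging.get_image("wrist"); w=c["pixels"][60:260,180:380,::-1]
c=imaging.get_image("side"); p=proj(c,[565,-95,50])[0].astype(int); k=c["pixels"][p[1]-50:p[1]+50,p[0]-50:p[0]+50,::-1]
cv2.imwrite("pics/m5.png",np.hstack([cv2.resize(w,(400,400)),cv2.resize(k,(400,400),interpolation=cv2.INTER_CUBIC)]))
E
```

```text
[565.77958685 -95.35496553  54.12255083] [2.11035565 4.87616962 5.44843923]
```

View pics/m5.png

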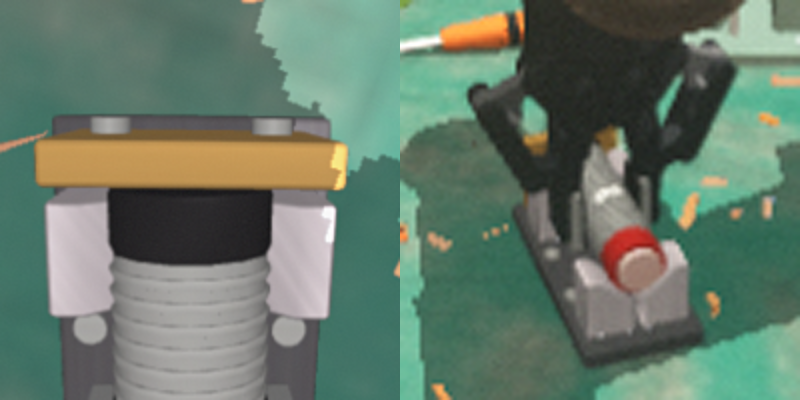

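Left: the tail cap is right at the brass inner edge (row ~189), centred (cap 108–272, brass 37–347). Right: the lens end sits in the V. Creeping on until the stop gives a force.

Emit:
apply_moves(
  rows=[
    {"hand": -1,"delta_pos": [0.5,0,0],"yaw": 0},
    {"hand": -1,"delta_pos": [1,0,0],"yaw": 0},
    {"hand": -1,"delta_pos": [1,0,0],"yaw": 0},
  ],
)

```text
clock: 11.3
position: [565.9, -95.7, 54.1]
ee_rot: [0.814, -0.58, 0.001, -0.002]
contact_force: [1.1, 7.4, 4.4]
gripper_width: 28.5
grasp_force: 60.1
```

Emit:
apply_moves(
  rows=[
    {"hand": -1,"delta_pos": [0.5,0,0],"yaw": 0},
    {"hand": -1,"delta_pos": [1,0,0],"yaw": 0},
    {"hand": -1,"delta_pos": [1,0,0],"yaw": 0},
  ],
)

```text
clock: 11.55
position: [566.0, -95.8, 54.1]
ee_rot: [0.814, -0.58, 0.0, -0.002]
contact_force: [-0.4, 11.8, 6.1]
gripper_width: 27.8
grasp_force: 60.3
```

Stop contact confirmed. Now I'll press down, relieving the lateral offset.

Emit:
apply_moves(
  rows=[
    {"hand": -1,"delta_pos": [0,-0.4,1],"yaw": 0},
    {"hand": -1,"delta_pos": [-0.5,-0.7,2],"yaw": 0},
    {"hand": -1,"delta_pos": [-1,-0.7,3],"yaw": 0},
    {"hand": -1,"delta_pos": [-1,-0.7,4],"yaw": 0},
    {"hand": -1,"delta_pos": [-1,-0.7,4],"yaw": 0},
    {"hand": -1,"delta_pos": [-1,-0.7,4],"yaw": 0},
  ],
)

```text
clock: 12.05
position: [566.3, -95.7, 53.6]
ee_rot: [0.815, -0.58, 0.001, -0.001]
contact_force: [-5.5, 9.4, 25.4]
gripper_width: 28.2
grasp_force: 62.3
```

Emit:
apply_moves(
  rows=[
    {"hand": -1,"delta_pos": [0,0.3,1],"yaw": 0},
    {"hand": -1,"delta_pos": [0,0.3,2],"yaw": 0},
    {"hand": -1,"delta_pos": [0,0.3,2],"yaw": 0},
    {"hand": -1,"delta_pos": [0,0.3,2],"yaw": 0},
    {"hand": -1,"delta_pos": [0,0.3,2],"yaw": 0},
    {"hand": -1,"delta_pos": [0,0.3,2],"yaw": 0},
  ],
)

```text
clock: 12.55
position: [566.3, -95.7, 53.5]
ee_rot: [0.815, -0.58, 0.002, -0.001]
contact_force: [-8.6, 11.3, 36.1]
gripper_width: 28.2
grasp_force: 63.5
```

```bash
python3 - <<'E'
from h import *
s=read_state(); print(s["position"],s["contact_force"],s["wrist_torque"])
c=imaging.get_image("wrist"); w=c["pixels"][60:260,180:380,::-1]
for q in("sensor_red_tail","v_stop"):
    print(q,[(round(r["score"],2),np.round(r["location"],1)) for r in nets.pinpoint("wrist",q)[:1]])
c=imaging.get_image("side"); p=proj(c,[565,-95,50])[0].astype(int); k=c["pixels"][p[1]-50:p[1]+50,p[0]-50:p[0]+50,::-1]
for q in("sensor_red_tail","v_stop","sensor_blue"):
    print(q,[(round(r["score"],2),np.round(r["location"],1),np.round(onz(c,r["location"],40),1)) for r in nets.pinpoint("side",q)[:1]])
cv2.imwrite("pics/m6.png",np.hstack([cv2.resize(w,(400,400)),cv2.resize(k,(400,400),interpolation=cv2.INTER_CUBIC)]))
E
```

```text
[566.30707554 -95.65535193  53.47739371] [-8.55559016 11.27688244 36.05952415] [ 3.23603132  2.8321083  -0.52959119]
sensor_red_tail [(0.78, array([152.3, 275.3]))]
v_stop [(0.84, array([150.8, 275.6]))]
sensor_red_tail [(0.87, array([156. , 249.6]), array([ 582.7, -160.5,   40. ]))]
v_stop [(0.94, array([158.8, 250.1]), array([ 581.4, -150.3,   40. ]))]
sensor_blue [(0.86, array([272. , 339.1]), array([426.6, 172.7,  40. ]))]
```

View pics/m6.png

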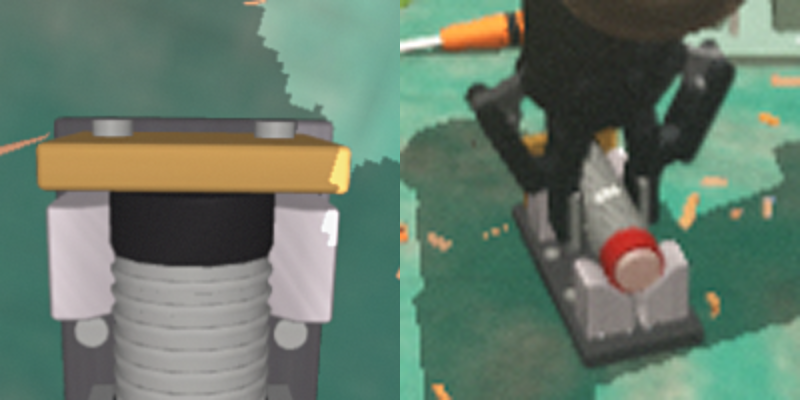

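Seated, in contact with the stop and pressed with 36 N. To remove any pitch held by the grip, I'll briefly release so the sensor settles in the V, then regrip and press.

Emit:
apply_moves(
  rows=[
    {"hand": -1,"delta_pos": [-1,0,-3],"yaw": 0},
    {"hand": -1,"delta_pos": [-2,0,-5.5],"yaw": 0},
    {"hand": 0,"delta_pos": [-2,0,-5.5],"yaw": 0},
    {"hand": 0,"delta_pos": [-2,0,-5.5],"yaw": 0},
    {"hand": 0,"delta_pos": [-2,0,-5.5],"yaw": 0},
    {"hand": 0,"delta_pos": [-2,0,-5.5],"yaw": 0},
    {"hand": 0,"delta_pos": [-2,0,-5.5],"yaw": 0},
  ],
)

```text
clock: 13.48
position: [563.6, -95.3, 51.9]
ee_rot: [0.814, -0.58, -0.001, 0.001]
contact_force: [-0.4, -0.2, -0.1]
gripper_width: 42.4
grasp_force: 0.0
```

```bash
python3 - <<'E'
from h import *
s=read_state(); print(s["position"],s["contact_force"],s["wrist_torque"],s["gripper_width"])
E
```

```text
[563.62502504 -95.31696271  51.89006631] [-0.35287525 -0.24271589 -0.10771076] [0.01705982 0.04217727 0.04370914] 42.378172527592405
```

Emit:
apply_moves(
  rows=[
    {"hand": -1,"delta_pos": [0,0,0],"yaw": 0},
    {"hand": -1,"delta_pos": [0,0,0],"yaw": 0},
    {"hand": -1,"delta_pos": [0,0,0],"yaw": 0},
    {"hand": -1,"delta_pos": [0,0,0],"yaw": 0},
    {"hand": -1,"delta_pos": [0,0,0],"yaw": 0},
    {"hand": -1,"delta_pos": [0,0,0],"yaw": 0},
  ],
)

```text
clock: 13.98
position: [565.8, -94.8, 53.3]
ee_rot: [0.815, -0.58, 0.001, -0.001]
contact_force: [4.5, 1.8, -1.2]
gripper_width: 28.4
grasp_force: 59.1
```

```bash
python3 - <<'E'
from h import *
s=read_state(); print(s["position"],s["contact_force"],s["wrist_torque"],s["gripper_width"])
E
```

```text
[565.75714741 -94.84902829  53.28956907] [ 4.50742933  1.75830339 -1.1732268 ] [ 0.37193112 -1.32500093 -0.08590374] 28.411902992583
```

Emit:
apply_moves(
  rows=[
    {"hand": -1,"delta_pos": [0.5,-1,1],"yaw": 0},
    {"hand": -1,"delta_pos": [1,-1.6,2],"yaw": 0},
    {"hand": -1,"delta_pos": [1,-1.6,3],"yaw": 0},
    {"hand": -1,"delta_pos": [1,-1.6,4],"yaw": 0},
    {"hand": -1,"delta_pos": [1,-1.6,5],"yaw": 0},
    {"hand": -1,"delta_pos": [1,-1.6,5],"yaw": 0},
    {"hand": -1,"delta_pos": [1,-1.6,5],"yaw": 0},
    {"hand": -1,"delta_pos": [1,-1.6,5],"yaw": 0},
  ],
)

```text
clock: 14.65
position: [566.3, -95.0, 52.6]
ee_rot: [0.815, -0.579, 0.001, -0.0]
contact_force: [-7.6, 7.2, 28.6]
gripper_width: 28.2
grasp_force: 62.4
```

```bash
python3 - <<'E'
from h import *
s=read_state(); print(s["position"],s["contact_force"],s["wrist_torque"],s["joint_vel"])
c=imaging.get_image("wrist"); w=c["pixels"][60:260,180:380,::-1]
c=imaging.get_image("side"); p=proj(c,[565,-95,50])[0].astype(int); k=c["pixels"][p[1]-50:p[1]+50,p[0]-50:p[0]+50,::-1]
cv2.imwrite("pics/m7.png",np.hstack([cv2.resize(w,(400,400)),cv2.resize(k,(400,400),interpolation=cv2.INTER_CUBIC)]))
E
```

```text
[566.32131305 -94.98060324  52.6008848 ] [-7.55157419  7.17534142 28.55282421] [ 1.95825785  1.87483844 -0.11525109] [ 0.00114088  0.00138252 -0.0005928   0.00153505  0.00038429  0.00030867]
```

View pics/m7.png

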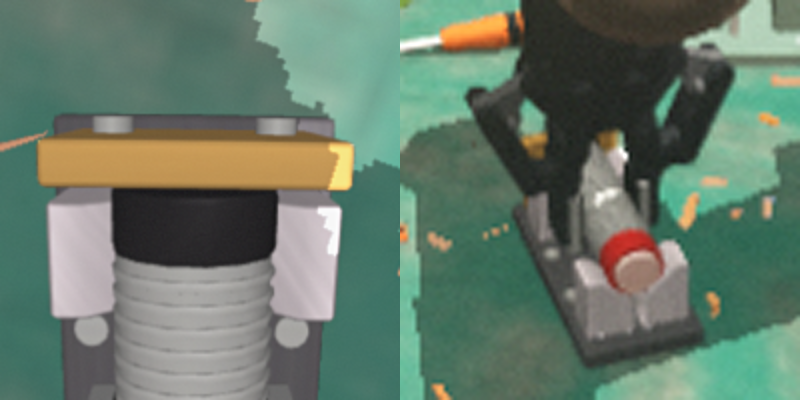

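The sensor is still seated: cap centred (113–277), tail at the brass edge, lens in the V. It's pressed with 28 N and the lateral force is small, so both flanks are loaded. Handing in.

```bash
python3 -c "
from bench import workorder
print(workorder.job_done())"
```

```text
the job is handed in; nothing more can be done
None
```

The red-ringed sensor is in the V with its tail against the brass stop and its lens pointing away, still gripped and pressed down at about 28 N; the blue one was left in the rest, and I handed the job in at about 15 s (no verdict came back).

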